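Feed a brass ingot under the rolling mill's spring guard

ROBOT

A 6-joint arm with a two-finger parallel gripper is mounted at the origin on the work surface. World frame = base frame: x ahead of the robot, y to its left, z up, the work surface at z = 0. Lengths are in m, angles in rad, forces in N, time in s.
With the tool pointing down it reaches from about 0.375 to 0.75 m from the base axis. Payload 9 kg.
Tool frame: the origin (TCP) lies at the very end of the fingers, on their centre line; the grasp point (between the pads) lies 19 mm behind it (tcp_to_grasp is the distance from the TCP to the grasp point, in m); z points along the fingers, y is the line along which they close (so a half turn about z gives the same grasp; the last joint's range is limited). The gripper opens to 85 mm and grips with 20 to 120 N. Pads are 22 mm wide; open, the fingers measure 114 mm over their backs; the gripper's body (76 mm by 85 mm) begins 54 mm behind the grasp point. The pads swing forward as they close: fully open they stand 13 mm farther back than shut.
Start: joints at [0.973, 0.104, 0.097, 1.564, 0, 1.353], TCP at [0.222, 0.557, 0.231] pointing down, gripper open.
Joint ranges: [-2.99, 2.99], [-0.84, 1.86], [-1.1, 1.16], [-1.84, 2.11], [-1.51, 1.56], [-3.14, 3.14]. Speed limits (rad/s): [2.22, 2.22, 2.57, 3.14, 3.14, 3.14].

INTERFACE

Orientations are given as a unit quaternion [x, y, z, w].
In Python, from plant import state, read_camera, get_calibration, job_done, tcp_to_grasp gives the robot as it stands.
- The arm moves only by the tool jog_arm, never from a script. Its arguments are lists of equal length, an entry for each row: "travel": the shift along the tool's x, y, z scaled (see below), a list of three; "delta_rot": the turn, a rotation vector about the tool's x, y, z scaled (see below), a list of three. A call has 1 to 12 rows; each row is the pose to reach, as a shift and turn from the pose commanded when the call began, along the tool's axes at that moment, turning the shorter way round; what a row does not reach only later rows make up. The controller multiplies each number of a shift by 400 mm and each number of a turn by pi rad. A row lasts 1/12 s, in which the tool goes at most 41.7 mm and 7.16 degrees, less where a joint would pass 70% of its speed; a pose out of reach is approached as far as the arm can. A call with a number of a shift or a turn outside -1 to 1 is refused whole. A call with a gripper value outside its range is refused whole. "claw" is the closure, from 0 (fully open) to 1 (shut), set as the call begins (left out, the last holds). The fingers move at their own pace and stop on an object; "squeeze" is the grip in N (left out, the last holds). Time passes only in rows, so rows that repeat a pose let the fingers close. It gives the time, the measured TCP pose, the force, the opening and the grip force at its end, in the units of the state.
- state(): the state, without advancing time (a new reading comes with each control period).
- read_camera(name): name is "scene" or "side" or "wrist"; returns the picture (400x640x3 uint8, blue, green, red); there is no depth.
- get_calibration(name): a dict with "intrinsics" (3x3 intrinsics, pixels), "dist" ([k1, k2, p1, p2, k3] as OpenCV has them; the pictures are not rectified), "view" (4x4, takes a point from world to camera coordinates). Camera axes: x right, y down, z forward; pixel columns grow to the right and rows downward; lengths in m; the calibration is good to about 2 mm. A picture is of the moment at which its call begins: read the wrist's pose just before it. get_calibration takes no time and is no camera call; for the wrist camera it gives the pose at the moment of the call.
- job_done(): hands the job in; it is judged then, once.
The state is a dict: "time_s": time; "joints": joint angles; "qd": joint speeds; "joint_torque": joint torques, N m; "eef_pos": TCP position; "orientation": TCP orientation; "force": force on the tool from outside, world axes, zero at the start; "ft_torque": the same for the moment, N m; "opening": opening from 0.0 (shut) to 1.0 (fully open); "finger_force": force on a finger pad.
Only numpy, scipy, OpenCV 4.12 (cv2) and the standard library are available. Lean on these libraries where they do the work, as an engineer would, in place of code of your own. Each camera call takes 0.05 s, during which the arm holds its last target. There are 200 camera calls.

TASK

Feed the brass ingot on the feed table to the rolling mill: with one fingertip under the black sleeve of the lift bar, swing the spring-closed finger guard up and hold it open, while the other fingertip pushes the ingot along between the guides, under the guard, until it meets the rolls. Then draw back and let the guard shut fully behind it. Grasp and lift nothing: the ingot only slides on the table, and everything else stays where it is.

Things in the scene. Friction and masses are not known exactly. Their poses are not given: they have to be found in the camera images.
- mill: Rolling mill, fixed, painted iron, 300 mm high. Origin on the bench below the guard's hinge, mid-lane. +x level, from the feed table's open end to the rolls (feed direction), +y left of it, z up; all mm below are in this frame. Feed table: steel, top z 100, x -175 to 12, y -48 to 75. Side housings y +-62 to +-95, x from -12, z to 260; gear casing y -92 to -122, x from -17.
- lane_start (a point): Middle of the feed lane at its open end, on the feed table's top (mill x -162, y 0, z 100 mm). From here to x = -2 mm two guide strips, 5 mm high and 5 mm wide, run along x with inner faces at y = +-22.5 mm.
- roll_stop (a point): Where the ingot's leading lower edge is when its leading upper edge meets the upper roll: mill x 14, y 0, z 100 mm, mid-lane on the table's level. The two steel rolls (44 mm diameter, along y, fixed, 5 mm gap) have their axes at x 30 mm, z 78 and 127 mm; the ingot cannot pass between them.
- hinge (a point): Middle of the guard's level hinge bar (along y, 4 mm radius, from housing to housing): mill x 0, y 0, z 134 mm.
- guard (a joint): Angle (rad) of the finger guard: 0 shut, grows as the lip swings up and then towards the rolls, stop 1.5. An aluminium flap 94 mm wide (mill y +-47), 53 mm long from hinge to lip, 2.5 mm thick, sloping 30 degrees down from the hinge towards -x when shut. Spring and weight need 0.12 Nm to open at 0 and 0.17 Nm at 0.7 rad (2 to 3 N at the lift bar); let go, it snaps shut.
- guard_lip (a point): Middle of the guard's lower lip edge. Shut: mill x -46, z 104.5 mm, too low for the ingot to pass; it first moves up and away from the rolls, so the ingot cannot push it open. Height above the feed table at 0.3 rad about 19 mm, 0.6 rad 35 mm, 0.9 rad 51 mm, 1.2 rad 66 mm. Fingers coming from above must stay on its -x side or reach in below it.
- sleeve: Grip of the guard's lift bar: a free-turning black sleeve, 12 mm diameter, 36 mm long, level along y (mill y -57 to -93; bar ends at -98); origin at its middle, 66 mm from the hinge, turning with the guard. Shut: mill x -65, z 125, clear below; at 0.5 rad x -62, z 157; at 0.9 rad x -48, z 179. A fingertip under it, or a finger sloping under its -x side, lifts it; it rolls along the finger.
- ingot: Cast brass ingot, a flat bar 46 mm long (x) by 40 mm wide (y) by 12 mm thick, about 185 g, lying on the feed table between the guide strips, outside the guard. Origin: centre of its underside; x along the feed direction.
- slug: Bystander: copper slug, 18 mm diameter, 16 mm high, standing on the feed table outside the +y guide strip. Origin: centre of its underside.
- offcut: Bystander: brass offcut 26 x 18 x 8 mm lying on the feed table outside the +y guide strip. Origin: centre of its underside.
- flux_jar: Bystander: glass jar with steel lid, 50 mm diameter, 48 mm high, on the bench. Origin: centre of its underside.
- spool: Bystander: green spool of wire, 60 mm diameter, 50 mm high, on the bench. Origin: centre of its underside.
- hammer: Bystander: hammer, 240 mm long, lying on the bench. Origin: underside, middle; handle towards its own -x.
- bench_block: Bystander: screwed wooden block 110 x 75 x 48 mm on the bench. Origin: centre of its underside.
- third_hand: Bystander: soldering third hand, round iron foot 60 mm in diameter, cross-lock tweezers on a post, 90 mm high, tweezers reaching 85 mm along its own +x. Origin: centre of its underside.
- bottle: Bystander: white bottle, 56 mm diameter, 110 mm high, on the bench. Origin: centre of its underside.
There are look-alikes about, which are no part of the job. What is shaped like the ingot but orange is not meant.

How it is judged:
By the outcome, as a careful person would: the job done as asked, in the order asked, and still so for the second after the job is handed in, with the robot touching nothing.
It also fails if it takes over 42 s, if anything falls off the work surface, if the arm or the gripper's body presses on something with over 40 N, if the wrist force passes 120 N, or if a joint passes its speed limit or range.

## Working session

There is one attempt and no reset: what is moved stays moved. The work goes in short steps, Python scripts to look and compute and a tool call to move; the robot and the scene stay as the last step left them, time stands still between calls to the robot, and variables do not carry over. Pictures are saved under pics/ and viewed, at most 10 in all, crops included, and the job is handed in when it is done.

Besides the shell and the picture viewer there is one more tool, called after ">>>" by a JSON object that holds its "op" and its "data". jog_arm: Moves the arm, as the interface text tells. Shifts and turns lie within -1 to 1; 1 stands for 400 mm of shift or pi rad of turn. Its arguments: {"type":"object","properties":{"travel":{"type":"array"},"delta_rot":{"type":"array"},"claw":{"type":"number"},"squeeze":{"type":"number"}},"required":["travel","delta_rot"]}

```bash
mkdir -p pics; ls
python3 - <<'E'
from plant import *
import cv2,numpy as np
s=state();print(s)
print(tcp_to_grasp if not callable(tcp_to_grasp) else tcp_to_grasp())
for n in("scene","side","wrist"):
    c=get_calibration(n);print(n,np.round(c["intrinsics"],1).tolist(),c["dist"],np.round(c["view"],4).tolist())
    cv2.imwrite(f"pics/{n}0.png",read_camera(n))
E
```

```text
pics
{'time_s': 0.0, 'joints': array([9.73262449e-01, 1.04712126e-01, 9.65027644e-02, 1.56388698e+00,
       1.27935479e-05, 1.35307484e+00]), 'qd': array([-1.63740900e-03, -7.92525072e-05, -9.56860954e-04, -2.07192853e-03,
        9.03409947e-04,  9.98197246e-04]), 'joint_torque': array([-2.08286234e-03, -5.56935883e+01,  5.03643072e+01,  1.72564230e-02,
       -2.51954225e-04, -5.50469366e-06]), 'eef_pos': array([0.22226629, 0.55697496, 0.23053324]), 'orientation': array([ 1.88766743e-01,  9.82021738e-01, -5.94214471e-04, -2.63557594e-04]), 'force': array([-0.02815093, -0.05358185, -1.00859296]), 'ft_torque': array([-0.02656067, -0.02740223, -0.00461838]), 'finger_force': 0.0, 'opening': 1.001267270791399}
0.0187
scene [[514.0, 0.0, 325.5], [0.0, 514.0, 197.2], [0.0, 0.0, 1.0]] [-0.05595201  0.          0.          0.          0.        ] [[-0.977, 0.213, 0.0056, 0.5109], [0.1754, 0.8189, -0.5465, 0.0891], [-0.121, -0.533, -0.8374, 1.0699], [0.0, 0.0, 0.0, 1.0]]
side [[456.8, 0.0, 317.1], [0.0, 456.8, 189.8], [0.0, 0.0, 1.0]] [-0.13003272  0.          0.          0.          0.        ] [[-0.333, -0.9428, 0.0145, 0.0236], [-0.7731, 0.2642, -0.5766, 0.4862], [0.5398, -0.2032, -0.8169, 0.9118], [0.0, 0.0, 0.0, 1.0]]
wrist [[328.7, 0.0, 319.8], [0.0, 328.7, 197.0], [0.0, 0.0, 1.0]] [0.00062644 0.         0.         0.         0.        ] [[0.3702, 0.9289, -0.0009, -0.5989], [0.8929, -0.3556, 0.2761, -0.0355], [0.2562, -0.1031, -0.9611, 0.3788], [0.0, 0.0, 0.0, 1.0]]
```

View pics/scene0.png

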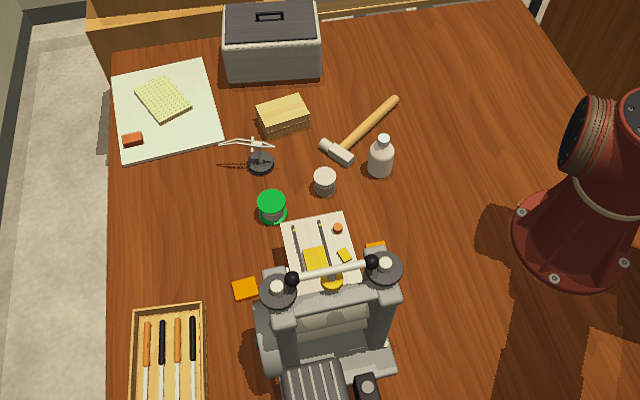

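View pics/side0.png

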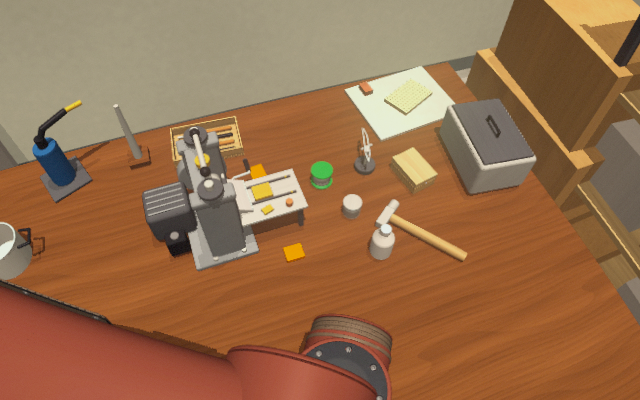

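Scene view: the mill is at about (330,290), with the feed table at (320,250) and its open end at row ~217. The yellow ingot is near (316,258), offcut (345,255) and slug (338,228). Side view: table near (270,195), ingot (261,191), sleeve near (243,170). Next I'll enlarge these areas.

Run:
```python
import cv2,numpy as np
a=cv2.imread("pics/scene0.png")[200:310,225:415]; b=cv2.imread("pics/side0.png")[145:245,160:320]
a=cv2.resize(a,None,fx=4,fy=4,interpolation=cv2.INTER_CUBIC);b=cv2.resize(b,None,fx=5,fy=5,interpolation=cv2.INTER_CUBIC)
cv2.imwrite("pics/a.png",a);cv2.imwrite("pics/b.png",b)
```

```text
(no output)
```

View pics/a.png

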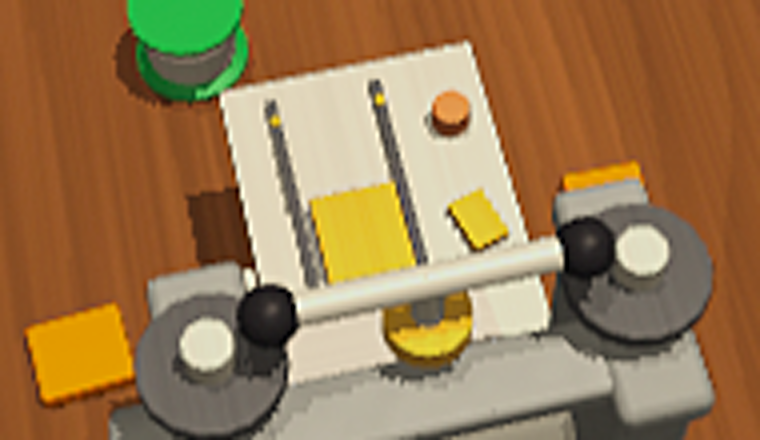

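View pics/b.png

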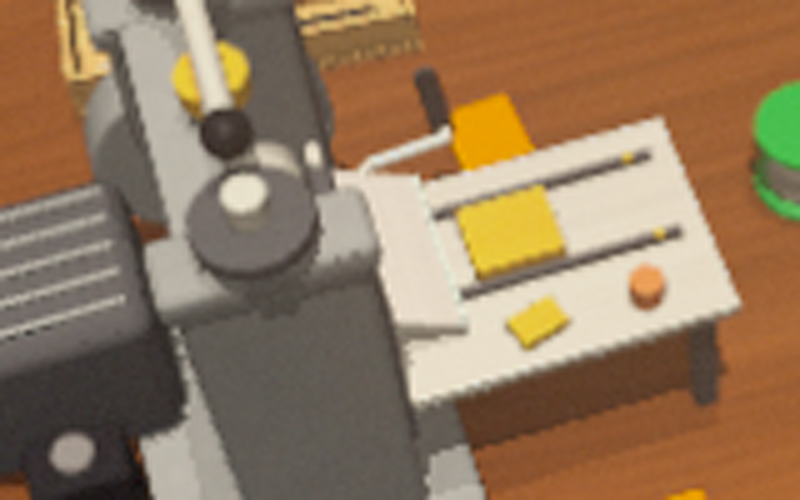

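View pics/wrist0.png

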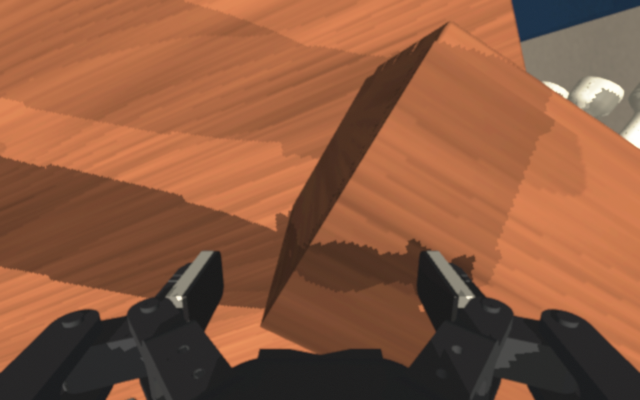

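Crop a: table open corners are at (220,94) and (468,43), strip starts at (271,105) and (375,85), and the ingot top runs from (310,200) to (412,265). Crop b: open corners are at (660,118) and (742,308), the sleeve from (425,70) to (440,128), and the ingot around (510,230). The wrist view shows only wood and the fingers, with a wooden block under the tool.

```bash
cat > h.py <<'E'
import numpy as np,cv2
from scipy.optimize import least_squares
from scipy.spatial.transform import Rotation as R
from plant import *
def proj(n,P,c=None):
    c=c or get_calibration(n);V=np.array(c["view"])
    return cv2.projectPoints(np.atleast_2d(P).astype(float),cv2.Rodrigues(V[:3,:3])[0],V[:3,3],np.array(c["intrinsics"]),np.array(c["dist"]))[0][:,0]
def ray(n,uv,z):
    c=get_calibration(n);V=np.array(c["view"])
    q=cv2.undistortPoints(np.array([[uv]],float),np.array(c["intrinsics"]),np.array(c["dist"]))[0,0]
    d=V[:3,:3].T@[q[0],q[1],1];o=-V[:3,:3].T@V[:3,3]
    return o+d*(z-o[2])/d[2]
def m2w(p,P):
    P=np.atleast_2d(P)/1000.;c,s=np.cos(p[2]),np.sin(p[2])
    return np.c_[p[0]+c*P[:,0]-s*P[:,1],p[1]+s*P[:,0]+c*P[:,1],P[:,2]]
def w2m(p,W):
    d=np.array(W)[:2]-p[:2];c,s=np.cos(p[2]),np.sin(p[2])
    return 1000*np.array([c*d[0]+s*d[1],-s*d[0]+c*d[1],W[2]])
E
cat > fit.py <<'E'
from h import *
A=lambda x,y:(225+(x+.5)/4-.5,200+(y+.5)/4-.5)
B=lambda x,y:(160+(x+.5)/5-.5,145+(y+.5)/5-.5)
S=[((-175,-48,100),A(220,94)),((-175,75,100),A(468,43)),((-162,-25,105),A(271,103)),((-162,25,105),A(375,83))]
D=[((-175,-48,100),B(660,118)),((-175,75,100),B(742,308)),((-162,-25,105),B(650,154)),((-162,25,105),B(680,231)),((-46,-47,105),B(420,178)),((-46,47,105),B(467,327)),((-65,-75,125),B(433,100))]
def res(p,f=False):
    r=[]
    for n,L in(("scene",S),("side",D)):
        r.append(proj(n,m2w(p,[l[0] for l in L]))-np.array([l[1] for l in L]))
    return r if f else np.vstack(r).ravel()
p0=np.r_[ray("side",D[4][1],.1)[:2],1.5]
o=least_squares(res,p0,loss="soft_l1");print(o.x)
for r in res(o.x,True):print(np.round(r,1).tolist())
np.save("mill.npy",o.x)
p=o.x
for n,f,sl in(("scene",A,(225,415,200,310)),("side",B,(160,320,145,245))):
    im=cv2.imread(f"pics/{n}0.png");h=cv2.cvtColor(im,cv2.COLOR_BGR2HSV)
    m=cv2.inRange(h,(22,150,100),(32,255,255));
    for c in cv2.findContours(m,cv2.RETR_EXTERNAL,cv2.CHAIN_APPROX_NONE)[0]:
        if cv2.contourArea(c)>30:
            (u,v),wh,a=cv2.minAreaRect(c);print(n,(round(u),round(v)),np.round(wh),np.round(w2m(p,ray(n,(u,v),.112)),1))
for q in((310,200),(393,183),(413,264)):print("scene ingot corner",w2m(p,ray("scene",A(*q),.112)).round(1))
for q in((457,208),(545,187),(567,245)):print("side ingot corner",w2m(p,ray("side",B(*q),.112)).round(1))
E
python3 fit.py
```

```text
[0.53982077 0.06338643 1.57585014]
[[-0.2, -1.4], [0.8, -0.5], [0.1, -1.4], [0.1, -1.4]]
[[-0.3, -0.2], [-1.0, -0.3], [-0.4, -0.5], [-0.3, -0.6], [-1.2, 0.2], [-0.9, 0.3], [-0.2, 0.6]]
scene (333, 284) [ 8. 20.] [-23.2  21.2 112. ]
scene (344, 254) [13.  9.] [-76.2  53.5 112. ]
scene (315, 258) [21. 22.] [-80.4   1.7 112. ]
side (267, 209) [6. 9.] [-80.  60. 112.]
side (262, 191) [14. 18.] [-82.2   3.9 112. ]
side (72, 105) [ 3. 17.] [ 365.3 -476.8  112. ]
scene ingot corner [-101.4  -18.2  112. ]
scene ingot corner [-101.8   20.3  112. ]
scene ingot corner [-60.3  20.3 112. ]
side ingot corner [-61.3 -17.5 112. ]
side ingot corner [-105.8  -15.5  112. ]
side ingot corner [-106.2   21.6  112. ]
```

```bash
cat > g.py <<'E'
from h import *
W,T,SB,LEN=11.,14.5,10.,62.   # half pad width, finger thickness, setback, finger length
def frame(th,ps,ro):
    th,ps,ro=np.radians([th,ps,ro])
    e=np.array([np.cos(ro)*np.sin(ps),-np.cos(ro)*np.cos(ps),np.sin(ro)])
    d=np.array([np.sin(th),0,-np.cos(th)]);d-=d@e*e;d/=np.linalg.norm(d)
    return np.c_[np.cross(e,d),e,d]
def box(sgn,O):
    x=np.linspace(-W,W,9);y=sgn*np.linspace(O/2,O/2+T,7);z=-SB-np.linspace(0,LEN,50)
    return np.array(np.meshgrid(x,y,z)).reshape(3,-1).T
def tcp(xB,yB,zlow,Rm,O):
    b=box(-1,O)@Rm.T; t=np.zeros(3)
    t[2]=zlow-b[:,2].min(); s=b[b[:,2]+t[2]<=112]
    i=s[:,0].argmax(); t[0]=xB-s[i,0]; t[1]=yB-s[s[:,0]>s[i,0]-1][:,1].mean()
    return t
PH=np.arange(0,1.5,.01)
def phi(A):
    a=A[(A[:,1]<-57)&(A[:,1]>-93)]
    if not len(a):return 0,None
    c=np.c_[-66*np.cos(.137-PH),134-66*np.sin(.137-PH)]
    D=np.linalg.norm(a[:,None,[0,2]]-c[None],axis=2);bad=np.where(D.min(0)<6)[0]
    if not len(bad):return 0,None
    k=min(bad[-1]+1,len(PH)-1);return PH[k],a[D[:,k].argmin()]
def gap(P,ph):
    f=P[abs(P[:,1])<49][:,[0,2]]
    if not len(f):return 99
    al=.557-ph;u=np.array([-np.cos(al),-np.sin(al)]);r=np.clip((f-[0,134])@u,0,54.6)
    return np.linalg.norm(f-[0,134]-r[:,None]*u,axis=1).min()
def ev(t,Rm,O):
    A=box(1,O)@Rm.T+t;B=box(-1,O)@Rm.T+t
    ph,c=phi(A);lip=134-54.6*np.sin(.57-ph)-100
    bb=np.array([[x,y,-73] for x in(-43,43) for y in(-43,43)])@Rm.T+t
    return dict(ph=ph,lip=lip,gap=min(gap(B,ph),gap(A,ph)),Ax=A[:,0].max(),c=None if c is None else c.round(),Ay=(A[:,1].min().round(),A[A[:,0]>A[:,0].max()-20][:,1].max().round()),Bz=B[:,2].min(),Az=A[:,2].min(),bodyx=bb[:,0].max(),bodyz=bb[:,2].min())
E
cat > scan.py <<'E'
from g import *
O=70.5
for xB in(-108,-90,-70,-50,-31):
    out=[]
    for th in(20,30,40,50):
        for ps in range(-5,41,5):
            for ro in range(0,46,5):
                Rm=frame(th,ps,ro);t=tcp(xB,0,103,Rm,O);r=ev(t,Rm,O)
                if r["c"] is None or r["Ax"]>-18 or r["ph"]>1.3 or r["lip"]<(18 if xB>-106 else 0): continue
                if not -87<r["c"][1]<-63: continue
                out.append((min(r["gap"],12)-abs(th-40)*.05,th,ps,ro,r))
    out.sort(key=lambda o:-o[0]);print(xB,len(out))
    for o in out[:7]:print("  ",round(o[0],1),o[1:4],{k:(round(float(v),2) if np.isscalar(v) else v) for k,v in o[4].items()})
E
python3 scan.py
```

```text
-108 85
   12.0 (40, 20, 5) {'ph': 0.05, 'lip': 6.87, 'gap': 53.27, 'Ax': -71.06, 'c': array([-71., -77., 125.]), 'Ay': (np.float64(-93.0), np.float64(-63.0)), 'Bz': 103.0, 'Az': 110.41, 'bodyx': -87.81, 'bodyz': 133.78}
   12.0 (40, 20, 10) {'ph': 0.19, 'lip': 13.75, 'gap': 48.58, 'Ax': -70.73, 'c': array([-71., -78., 133.]), 'Ay': (np.float64(-91.0), np.float64(-65.0)), 'Bz': 103.0, 'Az': 117.76, 'bodyx': -89.1, 'bodyz': 134.42}
   12.0 (40, 20, 15) {'ph': 0.3, 'lip': 19.44, 'gap': 45.95, 'Ax': -70.67, 'c': array([-71., -78., 142.]), 'Ay': (np.float64(-88.0), np.float64(-65.0)), 'Bz': 103.0, 'Az': 125.0, 'bodyx': -90.86, 'bodyz': 134.57}
   12.0 (40, 25, 0) {'ph': 0.02, 'lip': 5.46, 'gap': 56.08, 'Ax': -66.13, 'c': array([-70., -76., 122.]), 'Ay': (np.float64(-98.0), np.float64(-61.0)), 'Bz': 103.0, 'Az': 103.0, 'bodyx': -80.46, 'bodyz': 133.78}
   12.0 (40, 25, 5) {'ph': 0.19, 'lip': 13.75, 'gap': 49.35, 'Ax': -64.44, 'c': array([-71., -76., 134.]), 'Ay': (np.float64(-94.0), np.float64(-61.0)), 'Bz': 103.0, 'Az': 110.41, 'bodyx': -80.52, 'bodyz': 135.06}
   12.0 (40, 25, 10) {'ph'
[... 5717 characters left out ...]
 'Bz': 103.0, 'Az': 145.5, 'bodyx': -45.93, 'bodyz': 126.27}
   12.0 (40, 0, 35) {'ph': 1.14, 'lip': 63.46, 'gap': 18.42, 'Ax': -25.24, 'c': array([-40., -70., 185.]), 'Ay': (np.float64(-87.0), np.float64(-55.0)), 'Bz': 103.0, 'Az': 151.75, 'bodyx': -47.96, 'bodyz': 124.16}
   12.0 (40, 0, 40) {'ph': 1.2, 'lip': 66.17, 'gap': 18.66, 'Ax': -25.44, 'c': array([-36., -67., 187.]), 'Ay': (np.float64(-83.0), np.float64(-50.0)), 'Bz': 103.0, 'Az': 157.64, 'bodyx': -50.39, 'bodyz': 121.77}
   12.0 (40, 0, 45) {'ph': 1.26, 'lip': 68.75, 'gap': 14.35, 'Ax': -27.46, 'c': array([-32., -65., 188.]), 'Ay': (np.float64(-79.0), np.float64(-46.0)), 'Bz': 103.0, 'Az': 163.1, 'bodyx': -55.01, 'bodyz': 119.18}
```

>>> {"op": "jog_arm", "data": {"travel": [[0,0,-0.1],[0,0,-0.2],[0,0,-0.3],[0,0,-0.4],[0,0,-0.5],[-0.65,-0.7,-0.5],[-0.65,-0.7,-0.5],[-0.65,-0.7,-0.5],[-0.65,-0.7,-0.5],[-0.65,-0.7,-0.5],[-0.65,-0.7,-0.5],[-0.65,-0.7,-0.5]], "delta_rot": [[0,0,0],[0,0,0],[0,0,0],[0,0,0],[0,0,0],[0,0,0],[0,0,0],[0,0,0],[0,0,0],[0,0,0],[0,0,0],[0,0,0]], "claw": 0.17, "squeeze": 40}}

```text
time_s: 1.15
eef_pos: [0.3276, 0.2835, 0.4309]
orientation: [0.188, 0.982, 0.0, 0.0]
force: [1.8, -0.6, 0.7]
opening: 0.829
finger_force: 0.0
```

```bash
cat > plan.py <<'E'
import sys
from g import *
p=np.load("mill.npy");RZ=R.from_euler("z",p[2]).as_matrix()
O=70.5
def key(xB,yB,zl,th,ps,ro,off=(0,0,0)):
    Rm=frame(th,ps,ro);t=tcp(xB,yB,zl,Rm,O)+off
    return m2w(p,t)[0],RZ@Rm
def num(P,Rw,s=None):
    s=s or state();R0=R.from_quat(s["orientation"]).as_matrix()
    tr=R0.T@(P-s["eef_pos"])/.4;rv=R.from_matrix(R0.T@Rw).as_rotvec()/np.pi
    return tr.round(4).tolist(),rv.round(4).tolist()
E
python3 - <<'E'
from plan import *
s=state();print(s["time_s"],s["joints"].round(2),s["eef_pos"],s["opening"],s["force"])
P,Rw=key(-125,0,103,40,25,0);print("K0",P)
P1=P+[0,-.06,.06]
print("P1",P1,num(P1,Rw))
print("mid",num(np.array([.5,-.15,.42]),Rw))
E
```

```text
1.15 [ 0.41 -0.24  0.15  1.96 -0.    0.79] [0.3275583  0.28347038 0.43089154] 0.829296528903305 [ 1.77520216 -0.6334977   0.70036182]
K0 [ 0.57067333 -0.04305944  0.10169882]
P1 [ 0.57067333 -0.10305944  0.16169882] ([-0.9222, -0.6728, 0.673], [-0.0775, 0.1971, 0.2302])
mid ([-0.8016, -0.8471, 0.0272], [-0.0775, 0.1971, 0.2302])
```

>>> {"op": "jog_arm", "data": {"travel": [[-0.8,-0.85,0.03],[-0.8,-0.85,0.03],[-0.8,-0.85,0.03],[-0.8,-0.85,0.03],[-0.8,-0.85,0.03],[-0.8,-0.85,0.03],[-0.8,-0.85,0.03],[-0.8,-0.85,0.03],[-0.8,-0.85,0.03],[-0.8,-0.85,0.03],[-0.8,-0.85,0.03],[-0.8,-0.85,0.03]], "delta_rot": [[0,0,0],[0,0,0],[0,0,0],[0,0,0],[-0.078,0.197,0.23],[-0.078,0.197,0.23],[-0.078,0.197,0.23],[-0.078,0.197,0.23],[-0.078,0.197,0.23],[-0.078,0.197,0.23],[-0.078,0.197,0.23],[-0.078,0.197,0.23]]}}

```text
time_s: 2.15
eef_pos: [0.483, -0.1128, 0.3229]
orientation: [0.505, 0.823, 0.158, -0.204]
force: [0.2, 0.6, -0.1]
opening: 0.832
finger_force: 0.0
```

Run:
```python
from plan import *
s=state();print(s["time_s"],s["joints"].round(2),s["eef_pos"],s["opening"],s["force"])
P,Rw=key(-125,0,103,40,25,0);
P1=P+[0,-.06,.06]
print("P1",P1,num(P1,Rw))
```

```text
2.15 [-0.66  0.29  0.37  2.11  0.26  0.38] [ 0.48299139 -0.11284071  0.32287768] 0.8320150839811964 [ 0.15418684  0.61585612 -0.14225912]
P1 [ 0.57067333 -0.10305944  0.16169882] ([-0.2698, 0.1854, 0.3223], [0.0121, 0.0416, 0.0132])
```

>>> {"op": "jog_arm", "data": {"travel": [[-0.27,0.185,0.16],[-0.27,0.185,0.32],[-0.27,0.185,0.32],[-0.27,0.185,0.32],[-0.27,0.185,0.32],[-0.27,0.185,0.32],[-0.27,0.185,0.32],[-0.27,0.185,0.32]], "delta_rot": [[0.012,0.042,0.013],[0.012,0.042,0.013],[0.012,0.042,0.013],[0.012,0.042,0.013],[0.012,0.042,0.013],[0.012,0.042,0.013],[0.012,0.042,0.013],[0.012,0.042,0.013]]}}

```text
time_s: 2.82
eef_pos: [0.5709, -0.1007, 0.1677]
orientation: [0.504, 0.803, 0.17, -0.268]
force: [-0.4, -0.3, -0.1]
opening: 0.829
finger_force: 0.0
```

Run:
```python
from plan import *
s=state();print(s["time_s"],s["joints"].round(2),s["eef_pos"],s["opening"],s["force"])
P,Rw=key(-125,0,103,40,25,0);print("K0",num(P,Rw),num(P+[0,-.06,.06],Rw))
im=read_camera("side");sc=read_camera("scene");wr=read_camera("wrist")
cv2.imwrite("pics/w1.png",wr)
c=cv2.resize(im[130:250,170:340],None,fx=4,fy=4,interpolation=cv2.INTER_CUBIC)
Rm=RZ.T@R.from_quat(s["orientation"]).as_matrix();t=w2m(p,s["eef_pos"])
a=box(1,O)@Rm.T+t;b=box(-1,O)@Rm.T+t
# predicted corners of the finger tips in wrist view
for nme,sg in(("A",1),("B",-1)):
    q=np.array([[x,sg*y,-SB] for x in(-W,W) for y in(O/2,O/2+T)])@Rm.T+t
    for n,I in(("side",im),("wrist",wr)):
        for u in proj(n,m2w(p,q)):cv2.circle(I,tuple(int(v) for v in u),1 if n=="side" else 3,(255,0,255),-1)
        print(nme,n,proj(n,m2w(p,q)).round().tolist())
c=cv2.resize(im[130:250,170:340],None,fx=4,fy=4,interpolation=cv2.INTER_CUBIC)
w=cv2.resize(wr,(640,400))
cv2.imwrite("pics/c1.png",c);cv2.imwrite("pics/w1.png",w)
```

```text
2.8167 [-0.57  0.68  0.54  2.    0.32  0.45] [ 0.57088449 -0.10072721  0.16772894] 0.8292314903225453 [-0.37095841 -0.34083854 -0.06609158]
K0 ([0.0045, 0.0615, 0.2103], [-0.0006, 0.0015, 0.0027]) ([-0.0131, -0.0031, 0.009], [-0.0006, 0.0015, 0.0027])
A side [[283.0, 146.0], [279.0, 143.0], [278.0, 146.0], [274.0, 143.0]]
A wrist [[399.0, 287.0], [430.0, 287.0], [402.0, 243.0], [435.0, 243.0]]
B side [[303.0, 162.0], [307.0, 165.0], [298.0, 162.0], [302.0, 166.0]]
B wrist [[244.0, 287.0], [212.0, 287.0], [241.0, 243.0], [208.0, 243.0]]
```

View pics/w1.png

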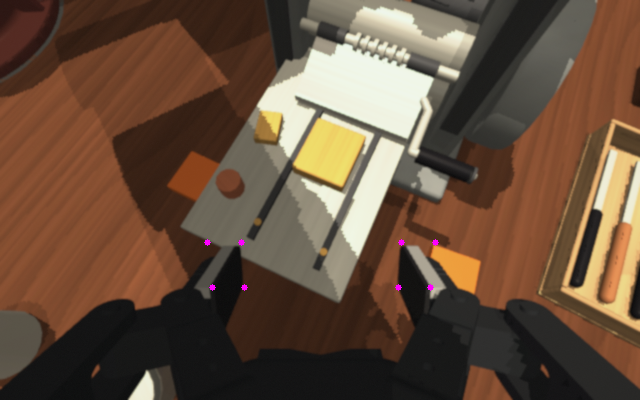

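The wrist view shows the ingot between the strips with corners (294,168), (346,188), (365,140) and (318,115). The sleeve runs (420,155)–(474,173), the table's open corners are (182,226) and (339,301), and the fingertips match the prediction. I'll check the fit against this view.

Run:
```python
from plan import *
Q=[((-175,75,100),(182,226)),((-175,-48,100),(339,301)),((-162,25,105),(252,236)),((-162,-25,105),(320,267)),((-46,47,104.5),(297,98)),((-46,-47,104.5),(406,138)),((-65,-57,125),(419,154)),((-65,-93,125),(473,174))]
print((proj("wrist",m2w(p,[q[0] for q in Q]))-[q[1] for q in Q]).round(1).tolist())
for q in((294,168),(346,188),(365,140),(318,115)):print("ingot",w2m(p,ray("wrist",q,.112)).round(1))
f=lambda x:(proj("wrist",m2w(x,[q[0] for q in Q]))-[q[1] for q in Q]).ravel()
print(least_squares(f,p,loss="soft_l1").x,p)
```

```text
[[-2.6, -2.6], [-0.9, 0.9], [-3.1, -0.8], [-5.1, 0.1], [0.0, -0.6], [0.7, 3.4], [-0.5, -0.6], [-3.3, 0.0]]
ingot [-106.3   18.3  112. ]
ingot [-104.4  -21.4  112. ]
ingot [-63.2 -18.6 112. ]
ingot [-58.5  22.2 112. ]
[0.539516   0.06380019 1.59009751] [0.53982077 0.06338643 1.57585014]
```

```bash
python3 - <<'E'
import numpy as np;np.save("mill.npy",[.5397,.0635,1.582])
E
sed -i 's/SB,LEN=11.,14.5,10.,62./SB,LEN=11.,12.,10.5,62./' g.py
cat > seq.py <<'E'
from plan import *
K=[(-130,0,103.5,40,25,0),(-118,0,103.5,40,25,0),(-112,0,103.5,40,25,8),(-108,0,103.5,40,25,15),(-98,0,103.5,40,20,18),(-88,0,103.5,40,15,22),(-70,0,103.5,40,5,30),(-50,0,103.5,40,0,33),(-38,0,103.5,40,0,33),(-31,0,103.5,40,0,34)]
if __name__=="__main__":
    for k in K:
        P,Rw=key(*k);Rm=RZ.T@Rw;t=w2m(p,P);B=box(-1,O)@Rm.T+t;l=B[B[:,2]<107];r=ev(t,Rm,O)
        print(k,"ylow",l[:,1].min().round(1),l[:,1].max().round(1),"ph %.2f lip %.0f gap %.0f Ax %.0f Az %.0f bodyz %.0f"%tuple(r[i] for i in("ph","lip","gap","Ax","Az","bodyz")),r["c"],r["Ay"])
    print(num(*key(*K[0])));print(num(*key(*K[1])))
E
python3 seq.py
```

```text
(-130, 0, 103.5, 40, 25, 0) ylow -6.5 7.2 ph 0.00 lip 5 gap 79 Ax -89 Az 104 bodyz 134 None (np.float64(-96.0), np.float64(-62.0))
(-118, 0, 103.5, 40, 25, 0) ylow -6.5 7.2 ph 0.00 lip 5 gap 67 Ax -77 Az 104 bodyz 134 None (np.float64(-96.0), np.float64(-62.0))
(-112, 0, 103.5, 40, 25, 8) ylow -5.7 7.6 ph 0.15 lip 12 gap 54 Ax -70 Az 115 bodyz 135 [-71. -71. 132.] (np.float64(-89.0), np.float64(-60.0))
(-108, 0, 103.5, 40, 25, 15) ylow -9.7 3.5 ph 0.37 lip 23 gap 46 Ax -65 Az 125 bodyz 136 [-69. -72. 145.] (np.float64(-85.0), np.float64(-61.0))
(-98, 0, 103.5, 40, 20, 18) ylow -7.9 3.5 ph 0.47 lip 29 gap 35 Ax -62 Az 129 bodyz 134 [-67. -73. 151.] (np.float64(-83.0), np.float64(-62.0))
(-88, 0, 103.5, 40, 15, 22) ylow -10.7 -1.2 ph 0.56 lip 33 gap 28 Ax -60 Az 134 bodyz 132 [-65. -78. 157.] (np.float64(-88.0), np.float64(-65.0))
(-70, 0, 103.5, 40, 5, 30) ylow -10.7 -3.3 ph 0.72 lip 42 gap 22 Ax -57 Az 145 bodyz 127 [-59. -77. 165.] (np.float64(-87.0), np.float64(-60.0))
(-50, 0, 103.5, 40, 0, 33) ylow -10.3 -3.2 ph 0.90 lip 52 gap 18 Ax -44 Az 148 bodyz 124 [-52. -72. 175.] (np.float64(-85.0), np.float64(-55.0))
(-38, 0, 103.5, 40, 0, 33) ylow -10.3 -3.2 ph 1.01 lip 57 gap 16 Ax -32 Az 148 bodyz 124 [-46. -68. 180.] (np.float64(-85.0), np.float64(-55.0))
(-31, 0, 103.5, 40, 0, 34) ylow -10.4 -3.3 ph 1.09 lip 61 gap 16 Ax -25 Az 150 bodyz 123 [-42. -66. 183.] (np.float64(-84.0), np.float64(-54.0))
([-0.0036, 0.0594, 0.2035], [0.0008, 0.0018, 0.0011])
([0.0181, 0.0721, 0.2198], [0.0008, 0.0018, 0.0011])
```

```bash
cat > k.py <<'E'
K=[(-130,0,109,40,32,-4),(-108,0,109,40,32,-4),(-108,0,104,40,32,5),(-107.5,0,103.5,40,31,12),(-107,0,103.5,40,29,18),(-98,0,103.5,40,23,20),(-88,0,103.5,40,16,24),(-70,0,103.5,40,5,30),(-50,0,103.5,40,0,33),(-38,0,103.5,40,0,33),(-31,0,103.5,40,0,34)]
E
sed -i 's/^K=.*/from k import K/' seq.py; python3 seq.py
```

```text
Traceback (most recent call last):
  File "seq.py", line 6, in <module>
    print(k,"ylow",l[:,1].min().round(1),l[:,1].max().round(1),"ph %.2f lip %.0f gap %.0f Ax %.0f Az %.0f bodyz %.0f"%tuple(r[i] for i in("ph","lip","gap","Ax","Az","bodyz")),r["c"],r["Ay"])
                   ~~~~~~~~~~^^
ValueError: zero-size array to reduction operation minimum which has no identity
```

```bash
sed -i 's/<107\]/<112]/' seq.py; python3 seq.py
```

```text
(-130, 0, 109, 40, 32, -4) ylow -1.8 10.4 ph 0.00 lip 5 gap 72 Ax -73 Az 103 bodyz 135 None (np.float64(-93.0), np.float64(-52.0))
(-108, 0, 109, 40, 32, -4) ylow -1.8 10.4 ph 0.39 lip 24 gap 41 Ax -51 Az 103 bodyz 135 [-69. -76. 148.] (np.float64(-93.0), np.float64(-52.0))
(-108, 0, 104, 40, 32, 5) ylow -7.1 11.5 ph 0.35 lip 22 gap 47 Ax -57 Az 111 bodyz 138 [-70. -70. 144.] (np.float64(-90.0), np.float64(-54.0))
(-107.5, 0, 103.5, 40, 31, 12) ylow -6.8 11.4 ph 0.44 lip 27 gap 46 Ax -58 Az 121 bodyz 138 [-69. -66. 151.] (np.float64(-84.0), np.float64(-53.0))
(-107, 0, 103.5, 40, 29, 18) ylow -7.0 10.9 ph 0.49 lip 30 gap 45 Ax -60 Az 129 bodyz 137 [-67. -64. 153.] (np.float64(-78.0), np.float64(-53.0))
(-98, 0, 103.5, 40, 23, 20) ylow -12.3 4.9 ph 0.54 lip 32 gap 37 Ax -59 Az 132 bodyz 134 [-65. -72. 156.] (np.float64(-84.0), np.float64(-62.0))
(-88, 0, 103.5, 40, 16, 24) ylow -14.5 2.4 ph 0.61 lip 36 gap 30 Ax -59 Az 137 bodyz 132 [-64. -76. 160.] (np.float64(-87.0), np.float64(-63.0))
(-70, 0, 103.5, 40, 5, 30) ylow -15.9 0.0 ph 0.72 lip 42 gap 22 Ax -57 Az 145 bodyz 127 [-59. -77. 165.] (np.float64(-87.0), np.float64(-60.0))
(-50, 0, 103.5, 40, 0, 33) ylow -15.4 0.1 ph 0.90 lip 52 gap 18 Ax -44 Az 148 bodyz 124 [-52. -72. 175.] (np.float64(-85.0), np.float64(-55.0))
(-38, 0, 103.5, 40, 0, 33) ylow -15.4 0.1 ph 1.01 lip 57 gap 16 Ax -32 Az 148 bodyz 124 [-46. -68. 180.] (np.float64(-85.0), np.float64(-55.0))
(-31, 0, 103.5, 40, 0, 34) ylow -15.4 0.2 ph 1.09 lip 61 gap 16 Ax -25 Az 150 bodyz 123 [-42. -66. 183.] (np.float64(-84.0), np.float64(-54.0))
([0.0273, 0.0514, 0.2179], [0.0418, -0.0044, -0.0168])
([0.0671, 0.0747, 0.2479], [0.0418, -0.0044, -0.0168])
```

```bash
cat > k.py <<'E'
K=[(-130,-5,109,40,32,-4),(-108,-5,109,40,32,-4),(-108,-6,104,40,32,5),(-107.5,-7,103.5,40,31,12),(-107,-7,103.5,40,29,18),(-98,-5,103.5,40,23,20),(-88,-3,103.5,40,16,24),(-70,-2,103.5,40,5,30),(-50,-3,103.5,40,0,33),(-38,-4,103.5,40,0,33),(-31,-5,103.5,40,0,34)]
E
python3 seq.py|tail -2
```

```text
([0.0231, 0.0628, 0.2147], [0.0418, -0.0044, -0.0168])
([0.0628, 0.0861, 0.2447], [0.0418, -0.0044, -0.0168])
```

>>> {"op": "jog_arm", "data": {"travel": [[0.023,0.063,0.08],[0.023,0.063,0.16],[0.023,0.063,0.2],[0.023,0.063,0.215],[0.023,0.063,0.215],[0.023,0.063,0.215]], "delta_rot": [[0.042,-0.004,-0.017],[0.042,-0.004,-0.017],[0.042,-0.004,-0.017],[0.042,-0.004,-0.017],[0.042,-0.004,-0.017],[0.042,-0.004,-0.017]]}}

```text
time_s: 3.47
eef_pos: [0.5682, -0.0367, 0.104]
orientation: [0.465, 0.827, 0.121, -0.291]
force: [0.8, -0.6, -0.2]
opening: 0.829
finger_force: 0.0
```

```bash
cat > nxt.py <<'E'
import sys
from seq import *
s=state();print(s["time_s"],s["joints"].round(2),"F",s["force"].round(1),"op",round(s["opening"],3))
for i in map(int,sys.argv[1].split(",")):
    P,Rw=key(*K[i]);print(i,K[i],num(P,Rw,s),"mm off",(1000*np.linalg.norm(P-s["eef_pos"])).round(1))
if len(sys.argv)>2:
    n=sys.argv[2];w=read_camera("wrist");sd=read_camera("side")[135:245,180:320]
    w=cv2.resize(w,(480,300));sd=cv2.resize(sd,None,fx=300/110,fy=300/110,interpolation=cv2.INTER_CUBIC)
    cv2.imwrite(f"pics/{n}.png",np.hstack([w,sd])[:,:800] if w.shape[1]+sd.shape[1]<=800 else np.vstack([w,cv2.resize(sd,(480,int(480*110/140)))])[:600])
E
python3 nxt.py 0,1,2,3 n1
```

```text
3.4667 [-0.44  0.72  0.48  1.92  0.27  0.5 ] F [ 0.8 -0.6 -0.2] op 0.829
0 (-130, -5, 109, 40, 32, -4) ([0.0005, 0.0002, -0.0014], [-0.0002, -0.0009, 0.0001]) mm off 0.6
1 (-108, -5, 109, 40, 32, -4) ([0.0392, 0.0293, 0.0247], [-0.0002, -0.0009, 0.0001]) mm off 21.9
2 (-108, -6, 104, 40, 32, 5) ([0.0258, 0.0341, 0.0109], [-0.0409, -0.0112, -0.029]) mm off 17.6
3 (-107.5, -7, 103.5, 40, 31, 12) ([0.0335, 0.0388, 0.0003], [-0.0761, -0.0146, -0.0467]) mm off 20.5
```

View pics/n1.png

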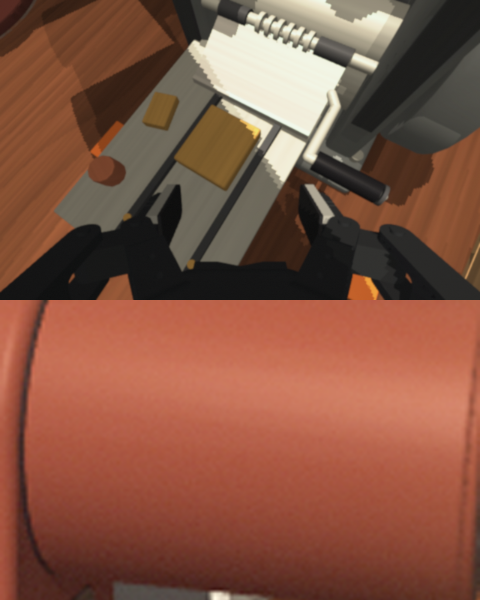

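Wrist view: tip A is at (315,190) just short of the sleeve, whose inner end is at (315,155) and outer end at (388,190). Tip B is at (172,195), behind the ingot and inside the strips. The arm hides the side view. I'll shift 3 mm outward for the lift.

```bash
cat > k.py <<'E'
K=[(-130,-8,109,40,32,-4),(-108.5,-8,109,40,32,-4),(-108.5,-9,104,40,32,5),(-108,-9,103.5,40,31,12),(-108,-9,103.5,40,29,18),(-98,-7,103.5,40,23,20),(-88,-5,103.5,40,16,24),(-70,-4,103.5,40,5,30),(-50,-4,103.5,40,0,33),(-38,-5,103.5,40,0,33),(-31,-6,103.5,40,0,34)]
E
python3 nxt.py 0,1,2
```

```text
3.5667 [-0.44  0.72  0.48  1.92  0.27  0.5 ] F [ 1.2 -0.4  0.2] op 0.828
0 (-130, -8, 109, 40, 32, -4) ([-0.0013, 0.0063, -0.0028], [0.0, -0.0007, 0.0]) mm off 2.8
1 (-108.5, -8, 109, 40, 32, -4) ([0.0366, 0.0347, 0.0228], [0.0, -0.0007, 0.0]) mm off 22.1
2 (-108.5, -9, 104, 40, 32, 5) ([0.0232, 0.0395, 0.009], [-0.0407, -0.0109, -0.029]) mm off 18.7
```

>>> {"op": "jog_arm", "data": {"travel": [[0.0,0.006,0.0],[0.009,0.013,0.004],[0.018,0.02,0.01],[0.027,0.027,0.016],[0.037,0.035,0.023],[0.037,0.035,0.023],[0.032,0.036,0.019],[0.028,0.038,0.014],[0.023,0.039,0.009],[0.023,0.039,0.009]], "delta_rot": [[0,0,0],[0,0,0],[0,0,0],[0,0,0],[0,0,0],[0,0,0],[-0.013,-0.004,-0.01],[-0.027,-0.007,-0.02],[-0.041,-0.011,-0.029],[-0.041,-0.011,-0.029]]}}

```text
time_s: 4.4
eef_pos: [0.5762, -0.0204, 0.1044]
orientation: [0.446, 0.843, 0.18, -0.239]
force: [1.5, -4.4, -2.3]
opening: 0.829
finger_force: 2.1
```

```bash
python3 nxt.py 2,3,4,5 n2; python3 -c "
import cv2;cv2.imwrite('pics/n2c.png',cv2.imread('pics/n2.png')[:300])"
```

```text
4.4 [-0.46  0.58  0.31  1.8   0.36  0.42] F [ 1.5 -4.4 -2.3] op 0.829
2 (-108.5, -9, 104, 40, 32, 5) ([0.0008, 0.0016, -0.0032], [0.0006, 0.0001, 0.0002]) mm off 1.5
3 (-108, -9, 103.5, 40, 31, 12) ([0.0089, 0.0063, -0.0127], [-0.0346, -0.0038, -0.0171]) mm off 6.7
4 (-108, -9, 103.5, 40, 29, 18) ([0.0139, 0.0097, -0.0239], [-0.0682, -0.0045, -0.027]) mm off 11.7
5 (-98, -7, 103.5, 40, 23, 20) ([0.0216, 0.0325, -0.0225], [-0.0955, -0.001, -0.008]) mm off 18.0
```

View pics/n2c.png

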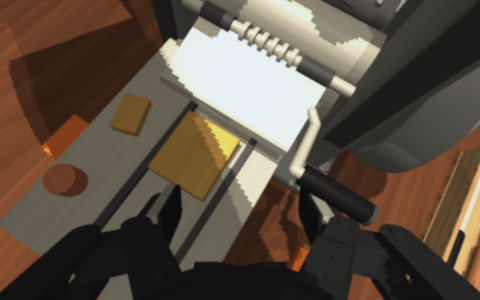

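Finger A is under the sleeve near its inner end at (305,185), the guard is starting to lift (about 5 N), and B is at (170,200) behind the ingot. I'll open the fingers a little so A sits nearer the sleeve's middle.

```bash
sed -i 's/^O=.*/O=76.5/' plan.py; sed -i 's/12.,10.5,62/12.,11.2,62/' g.py
cat > k.py <<'E'
K=[(-130,-8,109,40,32,-4),(-108.5,-8,109,40,32,-4),(-108.5,-9,104,40,32,5),(-108,-9,103.5,40,30,12),(-108,-9,103.5,40,28,18),(-98,-6,103.5,40,22,21),(-88,-4,103.5,40,15,25),(-70,-4,103.5,40,5,30),(-50,-5,103.5,40,0,33),(-38,-5,103.5,40,-1,33),(-31,-6,103.5,40,-1,34)]
E
python3 seq.py; python3 nxt.py 2,3,4,5
```

```text
(-130, -8, 109, 40, 32, -4) ylow -9.8 2.4 ph 0.00 lip 5 gap 72 Ax -70 Az 103 bodyz 134 None (np.float64(-106.0), np.float64(-65.0))
(-108.5, -8, 109, 40, 32, -4) ylow -9.8 2.4 ph 0.44 lip 27 gap 41 Ax -48 Az 103 bodyz 134 [-68. -91. 150.] (np.float64(-106.0), np.float64(-65.0))
(-108.5, -9, 104, 40, 32, 5) ylow -16.1 2.5 ph 0.41 lip 25 gap 48 Ax -54 Az 112 bodyz 137 [-69. -85. 148.] (np.float64(-104.0), np.float64(-68.0))
(-108, -9, 103.5, 40, 30, 12) ylow -16.7 1.4 ph 0.47 lip 29 gap 47 Ax -57 Az 122 bodyz 137 [-67. -82. 152.] (np.float64(-99.0), np.float64(-69.0))
(-108, -9, 103.5, 40, 28, 18) ylow -18.6 -0.8 ph 0.52 lip 31 gap 46 Ax -60 Az 131 bodyz 137 [-66. -81. 154.] (np.float64(-95.0), np.float64(-71.0))
(-98, -6, 103.5, 40, 22, 21) ylow -18.3 -1.1 ph 0.59 lip 35 gap 38 Ax -58 Az 135 bodyz 135 [-64. -84. 158.] (np.float64(-95.0), np.float64(-73.0))
(-88, -4, 103.5, 40, 15, 25) ylow -18.4 -1.6 ph 0.65 lip 38 gap 31 Ax -59 Az 141 bodyz 132 [-62. -85. 162.] (np.float64(-96.0), np.float64(-72.0))
(-70, -4, 103.5, 40, 5, 30) ylow -19.9 -4.0 ph 0.76 lip 44 gap 23 Ax -57 Az 148 bodyz
[... 375 characters left out ...]
-1, 34) ylow -21.3 -5.6 ph 1.12 lip 63 gap 18 Ax -26 Az 153 bodyz 124 [-41. -78. 184.] (np.float64(-95.0), np.float64(-65.0))
([-0.0221, -0.0253, -0.0174], [0.0403, 0.01, 0.0287])
([0.0141, 0.0031, 0.0105], [0.0403, 0.01, 0.0287])
4.5 [-0.46  0.58  0.31  1.8   0.36  0.42] F [ 1.4 -4.9 -0.7] op 0.833
2 (-108.5, -9, 104, 40, 32, 5) ([0.0004, 0.0086, -0.0031], [-0.0004, -0.0003, -0.0003]) mm off 3.7
3 (-108, -9, 103.5, 40, 30, 12) ([0.0063, 0.0159, -0.0153], [-0.0387, -0.0031, -0.0132]) mm off 9.2
4 (-108, -9, 103.5, 40, 28, 18) ([0.0098, 0.0228, -0.0282], [-0.0722, -0.0041, -0.0233]) mm off 15.0
5 (-98, -6, 103.5, 40, 22, 21) ([0.0224, 0.0372, -0.0272], [-0.1041, -0.0011, -0.0077]) mm off 20.5
```

```bash
python3 - <<'E'
from k import K
open("k.py","w").write("K="+repr([(k[0],k[1]+3)+k[2:] for k in K]))
E
python3 nxt.py 3,4,5
```

```text
4.5 [-0.46  0.58  0.31  1.8   0.36  0.42] F [ 1.4 -4.9 -0.7] op 0.833
3 (-108, -6, 103.5, 40, 30, 12) ([0.0099, 0.0096, -0.0134], [-0.0387, -0.0031, -0.0132]) mm off 7.7
4 (-108, -6, 103.5, 40, 28, 18) ([0.0133, 0.0164, -0.0264], [-0.0722, -0.0041, -0.0233]) mm off 13.5
5 (-98, -3, 103.5, 40, 22, 21) ([0.026, 0.0309, -0.0254], [-0.1041, -0.0011, -0.0077]) mm off 19.1
```

>>> {"op": "jog_arm", "data": {"travel": [[0.0,0.0,0.0],[0.003,0.003,-0.004],[0.006,0.006,-0.009],[0.01,0.0095,-0.0135],[0.011,0.012,-0.018],[0.012,0.014,-0.022],[0.0135,0.0165,-0.0265],[0.0135,0.0165,-0.0265],[0.0135,0.0165,-0.0265]], "delta_rot": [[0,0,0],[-0.013,-0.001,-0.004],[-0.026,-0.002,-0.009],[-0.039,-0.003,-0.013],[-0.05,-0.003,-0.016],[-0.061,-0.004,-0.02],[-0.072,-0.004,-0.023],[-0.072,-0.004,-0.023],[-0.072,-0.004,-0.023]], "claw": 0.1}}

```text
time_s: 5.25
eef_pos: [0.5815, -0.0176, 0.1158]
orientation: [0.441, 0.834, 0.278, -0.178]
force: [1.4, -3.5, -1.8]
opening: 0.898
finger_force: 1.7
```

```bash
python3 nxt.py 4,5,6,7 n3; python3 -c "
import cv2;cv2.imwrite('pics/n3c.png',cv2.imread('pics/n3.png')[:300])"
```

```text
5.25 [-0.54  0.42  0.11  1.7   0.53  0.31] F [ 1.4 -3.5 -1.8] op 0.898
4 (-108, -6, 103.5, 40, 28, 18) ([-0.0007, -0.0001, -0.0019], [-0.0005, -0.0007, -0.0004]) mm off 0.8
5 (-98, -3, 103.5, 40, 22, 21) ([0.0109, 0.0147, 0.0023], [-0.0324, -0.0006, 0.0154]) mm off 7.4
6 (-88, -1, 103.5, 40, 15, 25) ([0.0217, 0.0281, 0.0025], [-0.0718, -0.0025, 0.0301]) mm off 14.2
7 (-70, -1, 103.5, 40, 5, 30) ([0.0401, 0.05, 0.0084], [-0.1249, -0.0079, 0.0495]) mm off 25.9
```

View pics/n3c.png

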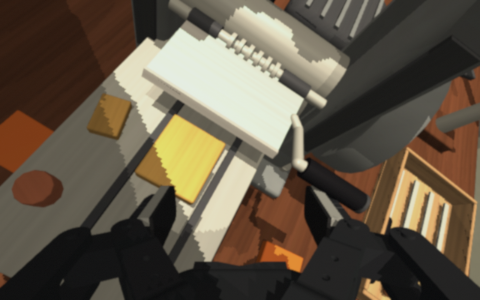

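The guard is clearly open, with its lip along (145,75)–(275,150). A is under the sleeve at (315,195) and B is at mid-rear of the ingot at (170,192). Now I'll push.

>>> {"op": "jog_arm", "data": {"travel": [[0.003,0.004,0.001],[0.006,0.007,0.001],[0.008,0.011,0.002],[0.011,0.015,0.002],[0.014,0.018,0.002],[0.016,0.021,0.002],[0.019,0.025,0.0025],[0.022,0.028,0.0025],[0.026,0.0335,0.004],[0.031,0.039,0.0055],[0.0355,0.0445,0.007],[0.04,0.05,0.008]], "delta_rot": [[-0.008,0,0.004],[-0.016,0,0.008],[-0.024,0,0.012],[-0.032,-0.001,0.015],[-0.042,-0.001,0.019],[-0.052,-0.002,0.023],[-0.062,-0.002,0.027],[-0.072,-0.003,0.03],[-0.085,-0.004,0.035],[-0.098,-0.005,0.04],[-0.112,-0.007,0.045],[-0.125,-0.008,0.05]]}}

```text
time_s: 6.35
eef_pos: [0.5891, 0.0037, 0.1284]
orientation: [0.535, 0.728, 0.417, -0.098]
force: [-2.4, -5.4, -2.2]
opening: 0.903
finger_force: 2.4
```

```bash
python3 nxt.py 7,8,9,10 n4; python3 -c "
import cv2;cv2.imwrite('pics/n4c.png',cv2.imread('pics/n4.png')[:300])"
```

```text
6.35 [-0.65  0.12 -0.29  1.45  0.85  0.49] F [-2.4 -5.4 -2.2] op 0.903
7 (-70, -1, 103.5, 40, 5, 30) ([-0.0005, -0.0003, 0.0012], [0.0016, 0.0002, -0.0008]) mm off 0.5
8 (-50, -2, 103.5, 40, 0, 33) ([0.0313, 0.0074, 0.0259], [-0.0268, -0.002, 0.0048]) mm off 16.5
9 (-38, -2, 103.5, 40, -1, 33) ([0.051, 0.0096, 0.0458], [-0.0301, -0.0034, 0.0081]) mm off 27.7
10 (-31, -3, 103.5, 40, -1, 34) ([0.064, 0.0133, 0.0575], [-0.034, -0.0017, 0.004]) mm off 34.8
```

View pics/n4c.png

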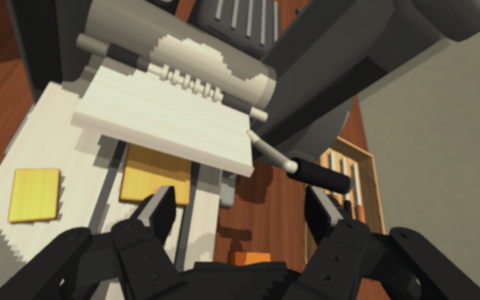

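The ingot at (155,175) is going under the raised guard, with B behind it at (155,205). A holds the sleeve at (320,195). That was my tenth picture, so from here I go by numbers.

>>> {"op": "jog_arm", "data": {"travel": [[0.005,0.001,0.004],[0.0105,0.0025,0.0085],[0.0155,0.004,0.013],[0.021,0.005,0.0175],[0.026,0.006,0.0215],[0.031,0.007,0.026],[0.036,0.008,0.031],[0.041,0.0085,0.036],[0.046,0.009,0.041],[0.051,0.0095,0.046],[0.055,0.0105,0.05],[0.0575,0.0115,0.052]], "delta_rot": [[-0.0045,0,0.001],[-0.009,-0.001,0.002],[-0.0135,-0.001,0.0025],[-0.018,-0.001,0.003],[-0.0225,-0.002,0.004],[-0.027,-0.002,0.005],[-0.028,-0.002,0.006],[-0.0285,-0.003,0.007],[-0.029,-0.003,0.0075],[-0.03,-0.003,0.008],[-0.031,-0.003,0.007],[-0.032,-0.003,0.006]]}}

```text
time_s: 7.45
eef_pos: [0.5904, 0.0348, 0.1314]
orientation: [0.547, 0.703, 0.448, -0.072]
force: [-1.5, -6.8, 0.9]
opening: 0.898
finger_force: 4.0
```

```bash
sed -i 's/\]$/,(-28,-3,103.5,40,-1,34),(-25,-3,103.5,40,-1,34)]/' k.py; python3 nxt.py 9,10,11,12
```

```text
7.45 [-0.62 -0.02 -0.45  1.31  0.93  0.62] F [-1.5 -6.8  0.9] op 0.898
9 (-38, -2, 103.5, 40, -1, 33) ([-0.0064, -0.0025, -0.0061], [0.001, -0.0005, 0.0028]) mm off 3.7
10 (-31, -3, 103.5, 40, -1, 34) ([0.0067, -0.0002, 0.0058], [-0.0029, 0.0014, -0.0011]) mm off 3.5
11 (-28, -3, 103.5, 40, -1, 34) ([0.012, -0.0003, 0.0111], [-0.0029, 0.0014, -0.0011]) mm off 6.5
12 (-25, -3, 103.5, 40, -1, 34) ([0.0173, -0.0004, 0.0164], [-0.0029, 0.0014, -0.0011]) mm off 9.5
```

>>> {"op": "jog_arm", "data": {"travel": [[0.002,0,0.002],[0.004,0,0.0035],[0.0055,0,0.005],[0.0055,0,0.005]], "delta_rot": [[0,0,0],[0,0,0],[0,0,0],[0,0,0]]}}

```text
time_s: 7.78
eef_pos: [0.5904, 0.0377, 0.1315]
orientation: [0.547, 0.703, 0.448, -0.072]
force: [-0.3, -4.3, -0.3]
opening: 0.9
finger_force: 3.5
```

>>> {"op": "jog_arm", "data": {"travel": [[0.0015,0,0.0015],[0.003,0,0.003],[0.003,0,0.003]], "delta_rot": [[0,0,0],[0,0,0],[0,0,0]]}}

```text
time_s: 8.03
eef_pos: [0.5903, 0.0394, 0.1315]
orientation: [0.547, 0.703, 0.448, -0.072]
force: [-1.6, -5.1, -0.7]
opening: 0.903
finger_force: 3.7
```

Run:
```python
from seq import *
s=state();print(s["time_s"],s["force"],num(*key(*K[10])))
w=read_camera("wrist");cv2.imwrite("pics/e.png",w)
m=cv2.inRange(cv2.cvtColor(w,cv2.COLOR_BGR2HSV),(18,120,60),(32,255,255))
for c in cv2.findContours(m,cv2.RETR_EXTERNAL,cv2.CHAIN_APPROX_NONE)[0]:
    if cv2.contourArea(c)>60:
        x=cv2.boundingRect(c);print(x,[w2m(p,ray("wrist",tuple(q),.112)).round(1).tolist() for q in cv2.boxPoints(cv2.minAreaRect(c))])
```

```text
8.0333 [-1.61010066 -5.05433141 -0.65930518] ([-0.0015, -0.0, -0.0021], [-0.003, 0.0014, -0.0012])
(0, 346, 24, 38) [[-66.3, 54.7, 112.0], [-66.1, 49.2, 112.0], [-76.2, 45.9, 112.0], [-76.2, 51.2, 112.0]]
(150, 267, 35, 8) [[-37.7, 19.1, 112.0], [-36.0, 19.2, 112.0], [-36.0, 6.0, 112.0], [-37.8, 5.9, 112.0]]
```

>>> {"op": "jog_arm", "data": {"travel": [[0.0018,0,0.0018],[0.0036,0,0.0036],[0.0054,0,0.0054],[0.0054,0,0.0054]], "delta_rot": [[0,0,0],[0,0,0],[0,0,0],[0,0,0]]}}

```text
time_s: 8.42
eef_pos: [0.5905, 0.0419, 0.1316]
orientation: [0.547, 0.703, 0.448, -0.072]
force: [-2.7, -9.4, 1.7]
opening: 0.903
finger_force: 5.5
```

>>> {"op": "jog_arm", "data": {"travel": [[0.0018,0,0.0018],[0.0036,0,0.0036],[0.0036,0,0.0036]], "delta_rot": [[0,0,0],[0,0,0],[0,0,0]]}}

```text
time_s: 8.67
eef_pos: [0.5909, 0.0432, 0.132]
orientation: [0.547, 0.703, 0.448, -0.071]
force: [-4.3, -14.2, 4.7]
opening: 0.899
finger_force: 7.8
```

```bash
cat > chk.py <<'E'
from seq import *
s=state();t=w2m(p,s["eef_pos"]);Rm=RZ.T@R.from_quat(s["orientation"]).as_matrix()
r=ev(t,Rm,O);b=box(-1,O)@Rm.T+t
print(s["time_s"],s["force"].round(1),"xB",b[b[:,2]<112][:,0].max().round(1),"phi",r["ph"],"Ax",r["Ax"],"gap",r["gap"])
w=read_camera("wrist")
m=cv2.inRange(cv2.cvtColor(w,cv2.COLOR_BGR2HSV),(18,120,60),(32,255,255))
for c in cv2.findContours(m,cv2.RETR_EXTERNAL,cv2.CHAIN_APPROX_NONE)[0]:
    if cv2.contourArea(c)>20:
        x=cv2.boundingRect(c);print(x,[[w2m(p,ray("wrist",tuple(q),z)).round(1)[:2].tolist() for q in cv2.boxPoints(cv2.minAreaRect(c))] for z in(.1,.112)])
E
python3 chk.py
```

```text
8.6667 [ -4.3 -14.2   4.7] xB -28.3 phi 1.18 Ax -21.335189662737754 gap 16.878388950687224
(0, 360, 17, 24) [[[-65.8, 54.4], [-65.7, 50.4], [-72.4, 48.1], [-72.3, 52.1]], [[-66.2, 52.8], [-66.2, 49.1], [-72.3, 47.0], [-72.3, 50.7]]]
```

>>> {"op": "jog_arm", "data": {"travel": [[0.0018,0,0.0018],[0.0036,0,0.0036],[0.0036,0,0.0036],[0.0036,0,0.0036]], "delta_rot": [[0,0,0],[0,0,0],[0,0,0],[0,0,0]]}}

```text
time_s: 9.05
eef_pos: [0.5913, 0.0445, 0.1326]
orientation: [0.547, 0.703, 0.448, -0.07]
force: [-6.0, -17.4, 6.7]
opening: 0.899
finger_force: 10.4
```

```bash
python3 - <<'E'
from seq import *
s=state();print(s["force"],s["ft_torque"],s["eef_pos"])
# candidate contact points: B tip and A tip; moment about TCP of the push force
t=w2m(p,s["eef_pos"]);Rm=RZ.T@R.from_quat(s["orientation"]).as_matrix()
for nme,sg in(("A",1),("B",-1)):
    q=m2w(p,np.array([0,sg*(O/2+6),-11])@Rm.T+t)[0];print(nme,q,np.cross(q-s["eef_pos"],s["force"]))
E
python3 chk.py
```

```text
[ -6.00319464 -17.35397524   6.68458567] [-2.14628372  0.95895957 -0.12315785] [0.59131057 0.0445261  0.13257009]
A [0.6238568  0.03672379 0.16353667] [ 0.48523805 -0.40345649 -0.61164532]
B [0.55014535 0.03677582 0.11455842] [-0.36438144  0.3833      0.6678538 ]
9.05 [ -6.  -17.4   6.7] xB -26.9 phi 1.2 Ax -19.970629515719992 gap 16.66648292783983
(0, 364, 13, 20) [[[-65.6, 53.6], [-65.6, 50.6], [-71.1, 48.7], [-71.0, 51.7]], [[-65.9, 52.0], [-65.9, 49.2], [-71.0, 47.5], [-70.9, 50.3]]]
```

>>> {"op": "jog_arm", "data": {"travel": [[0.0018,0,0.0025],[0.0036,0,0.005],[0.0036,0,0.005],[0.0036,0,0.005]], "delta_rot": [[0,0,0],[0,0,0],[0,0,0],[0,0,0]]}}

```text
time_s: 9.43
eef_pos: [0.5922, 0.0458, 0.133]
orientation: [0.547, 0.704, 0.448, -0.069]
force: [-8.2, -24.5, 11.2]
opening: 0.901
finger_force: 14.4
```

```bash
python3 - <<'E'
from seq import *
s=state();F=s["force"];T=s["ft_torque"];Rw=R.from_quat(s["orientation"]).as_matrix()
f=Rw.T@F;q=Rw.T@T;print("tool F",f.round(1),"tool T",q.round(2),s["eef_pos"])
# point of action (0,s,D) in tool axes from sensor: r x f = q
A=np.array([[-f[1]*0+f[2],-f[1]],[0,f[0]],[-f[0],0]]);print("s,D,res",np.linalg.lstsq(A,q,rcond=None)[0:2])
E
python3 chk.py
```

```text
tool F [ -7.6  -0.6 -27.2] tool T [ 1.72 -2.16 -0.19] [0.59220242 0.04578624 0.13300824]
s,D,res (array([-0.05476468,  0.28585119]), array([0.05259196]))
9.4333 [ -8.2 -24.5  11.2] xB -25.7 phi 1.22 Ax -18.6807274924681 gap 16.579284519089057
(0, 369, 8, 15) [[[-65.7, 52.2], [-65.7, 50.5], [-69.7, 49.1], [-69.7, 50.8]], [[-65.9, 50.7], [-65.9, 49.1], [-69.6, 47.8], [-69.6, 49.5]]]
```

The line of action is at finger B and the resistance is firm (about 27 N), so the ingot is against the rolls. I'll draw back along the same path.

```bash
python3 nxt.py 9,8,7,6
```

```text
9.4833 [-0.6  -0.05 -0.48  1.28  0.93  0.65] F [ -8.4 -25.9  12.1] op 0.902
9 (-38, -2, 103.5, 40, -1, 33) ([-0.0265, -0.0083, -0.0249], [0.0016, 0.0012, 0.0038]) mm off 14.9
8 (-50, -2, 103.5, 40, 0, 33) ([-0.0465, -0.0083, -0.0446], [0.0049, 0.0027, 0.0005]) mm off 26.0
7 (-70, -1, 103.5, 40, 5, 30) ([-0.0788, -0.0131, -0.0695], [0.0333, 0.005, -0.0051]) mm off 42.4
6 (-88, -1, 103.5, 40, 15, 25) ([-0.1008, -0.0264, -0.0834], [0.0864, 0.0106, -0.0243]) mm off 53.4
```

>>> {"op": "jog_arm", "data": {"travel": [[-0.009,-0.001,-0.0085],[-0.018,-0.003,-0.017],[-0.027,-0.005,-0.025],[-0.034,-0.006,-0.032],[-0.04,-0.007,-0.039],[-0.0465,-0.008,-0.045],[-0.0465,-0.008,-0.045]], "delta_rot": [[0,0,0],[0,0,0.001],[0.001,0.001,0.002],[0.002,0.001,0.002],[0.003,0.002,0.001],[0.005,0.003,0],[0.005,0.003,0]]}}

```text
time_s: 10.07
eef_pos: [0.5879, 0.0227, 0.1283]
orientation: [0.545, 0.706, 0.445, -0.08]
force: [0.8, -2.6, -2.8]
opening: 0.898
finger_force: 1.5
```

```bash
python3 chk.py; python3 nxt.py 8,7,6,5,4,3,2,0
```

```text
10.0667 [ 0.8 -2.6 -2.8] xB -45.5 phi 0.93 Ax -41.598381598278365 gap 19.604014841873962
(0, 289, 54, 92) [[[-66.0, 64.9], [-64.1, 50.7], [-93.1, 41.3], [-93.2, 54.9]], [[-68.1, 62.6], [-66.4, 49.5], [-93.2, 40.7], [-93.2, 53.3]]]
10.1167 [-0.64  0.03 -0.41  1.36  0.92  0.56] F [ 1.  -1.9 -1.1] op 0.901
8 (-50, -2, 103.5, 40, 0, 33) ([-0.0032, 0.007, -0.007], [-0.001, -0.0022, -0.0008]) mm off 4.2
7 (-70, -1, 103.5, 40, 5, 30) ([-0.0352, 0.0019, -0.0323], [0.0275, 0.0, -0.0062]) mm off 19.1
6 (-88, -1, 103.5, 40, 15, 25) ([-0.057, -0.0116, -0.0463], [0.0807, 0.0054, -0.0251]) mm off 29.7
5 (-98, -3, 103.5, 40, 22, 21) ([-0.0699, -0.0214, -0.0519], [0.1202, 0.0073, -0.0399]) mm off 35.9
4 (-108, -6, 103.5, 40, 28, 18) ([-0.0838, -0.0305, -0.0616], [0.1518, 0.0083, -0.056]) mm off 43.4
3 (-108, -6, 103.5, 40, 30, 12) ([-0.0883, -0.0437, -0.056], [0.1854, 0.004, -0.0466]) mm off 45.4
2 (-108.5, -6, 104, 40, 32, 5) ([-0.0953, -0.0565, -0.0513], [0.2238, 0.0002, -0.0336]) mm off 48.8
0 (-130, -5, 109, 40, 32, -4) ([-0.1205, -0.0708, -0.0833], [0.2647, -0.0023, -0.0022]) mm off 65.1
```

>>> {"op": "jog_arm", "data": {"travel": [[-0.009,0.002,-0.009],[-0.018,0.002,-0.017],[-0.027,0.002,-0.025],[-0.035,0.002,-0.032],[-0.042,-0.002,-0.037],[-0.048,-0.006,-0.04],[-0.057,-0.011,-0.046],[-0.057,-0.011,-0.046]], "delta_rot": [[0.006,0,-0.001],[0.013,0,-0.003],[0.02,0,-0.005],[0.028,0,-0.006],[0.045,0.002,-0.012],[0.063,0.004,-0.018],[0.081,0.005,-0.025],[0.081,0.005,-0.025]]}}

```text
time_s: 10.78
eef_pos: [0.5869, -0.0062, 0.1235]
orientation: [0.498, 0.778, 0.358, -0.137]
force: [-2.4, -1.7, -3.2]
opening: 0.896
finger_force: 1.5
```

```bash
sed -i 's/^w=read.*/&;cv2.imwrite("pics\/f.png",w)/' chk.py; python3 chk.py; python3 nxt.py 5,4,0
python3 - <<'E'
from seq import *
# does lane show yellow where an ingot with rear at X would be?
w=cv2.imread("pics/f.png")
for X in range(-60,-20,3):
    print(X,[ (proj("wrist",m2w(p,[(X,y,100)]))[0].round().astype(int).tolist(), w[tuple(np.clip(proj("wrist",m2w(p,[(X,y,100)]))[0].round().astype(int)[::-1],0,[399,639]))].tolist()) for y in(-12,12)])
E
```

```text
10.7833 [-2.4 -1.7 -3.2] xB -88.1 phi 0.66 Ax -58.481965776370274 gap 31.04118265835575
(468, 263, 6, 29) [[[-46.1, -161.7], [-25.4, -164.2], [-24.4, -167.9], [-45.3, -165.2]], [[-51.6, -149.3], [-32.4, -151.6], [-31.5, -155.0], [-50.9, -152.5]]]
(481, 208, 24, 92) [[[23.3, -174.5], [36.3, -198.9], [-36.9, -204.3], [-45.3, -182.6]], [[12.8, -161.1], [24.8, -183.7], [-43.1, -188.7], [-50.8, -168.6]]]
(472, 207, 5, 36) [[[-9.1, -165.4], [21.1, -167.0], [22.7, -170.9], [-7.8, -169.0]], [[-17.2, -152.6], [10.7, -154.1], [12.1, -157.8], [-16.1, -156.0]]]
(56, 172, 63, 64) [[[-93.8, 61.7], [-66.4, 71.6], [-62.4, 51.4], [-91.3, 42.5]], [[-95.8, 57.8], [-70.4, 67.0], [-66.7, 48.2], [-93.5, 40.0]]]
10.8333 [-0.6   0.27 -0.1   1.57  0.71  0.4 ] F [-0.4 -3.  -2. ] op 0.898
5 (-98, -3, 103.5, 40, 22, 21) ([-0.0125, -0.0138, -0.0039], [0.0393, 0.002, -0.0146]) mm off 7.6
4 (-108, -6, 103.5, 40, 28, 18) ([-0.0254, -0.0262, -0.011], [0.071, 0.0022, -0.0306]) mm off 15.2
0 (-130, -5, 109, 40, 32, -4) ([-0.0583, -0.0734, -0.0221], [0.1837, 0.0031, 0.0235]) mm off 38.5
-60 [([249, 225], [180, 209, 216
[... 180 characters left out ...]
 210], [97, 112, 117]), ([212, 192], [101, 116, 122])]
-48 [([257, 205], [74, 85, 89]), ([214, 187], [75, 87, 91])]
-45 [([259, 200], [74, 85, 89]), ([216, 182], [76, 87, 92])]
-42 [([260, 196], [74, 86, 90]), ([218, 178], [75, 86, 91])]
-39 [([262, 191], [75, 86, 90]), ([221, 173], [75, 87, 91])]
-36 [([264, 187], [134, 154, 164]), ([223, 168], [136, 156, 166])]
-33 [([266, 182], [136, 155, 166]), ([225, 164], [136, 155, 166])]
-30 [([267, 178], [143, 163, 175]), ([227, 160], [144, 165, 176])]
-27 [([269, 174], [184, 210, 212]), ([229, 155], [191, 219, 216])]
-24 [([270, 169], [192, 220, 217]), ([231, 151], [193, 220, 216])]
-21 [([272, 165], [194, 221, 217]), ([233, 147], [194, 221, 216])]
```

>>> {"op": "jog_arm", "data": {"travel": [[-0.006,-0.007,-0.002],[-0.0125,-0.014,-0.004],[-0.019,-0.02,-0.0075],[-0.0255,-0.026,-0.011],[-0.033,-0.038,-0.014],[-0.041,-0.05,-0.017],[-0.05,-0.062,-0.02],[-0.058,-0.073,-0.022],[-0.058,-0.073,-0.022]], "delta_rot": [[0.02,0.001,-0.007],[0.039,0.002,-0.015],[0.055,0.002,-0.023],[0.071,0.002,-0.031],[0.1,0.002,-0.018],[0.128,0.003,-0.004],[0.156,0.003,0.01],[0.184,0.003,0.023],[0.184,0.003,0.023]]}}

```text
time_s: 11.58
eef_pos: [0.5698, -0.0331, 0.1011]
orientation: [0.465, 0.827, 0.119, -0.292]
force: [-0.8, -0.1, -1.9]
opening: 0.896
finger_force: 0.0
```

Run:
```python
from seq import *
s=state();print(s["time_s"],s["force"].round(1),s["joints"].round(2))
P,Rw=key(*K[0]);print(num(P,Rw),num(P+[0,-.05,.0],Rw),num(P+[0,-.09,.07],Rw))
```

```text
11.5833 [-0.8 -0.1 -1.9] [-0.44  0.73  0.49  1.92  0.27  0.51]
([0.0003, -0.0011, -0.0084], [-0.0019, -0.0012, -0.0004]) ([-0.0871, -0.0686, -0.0669], [-0.0019, -0.0012, -0.0004]) ([-0.0531, -0.1358, -0.2539], [-0.0019, -0.0012, -0.0004])
```

>>> {"op": "jog_arm", "data": {"travel": [[-0.015,-0.012,-0.02],[-0.03,-0.024,-0.03],[-0.06,-0.045,-0.05],[-0.087,-0.069,-0.067],[-0.07,-0.1,-0.16],[-0.053,-0.136,-0.254],[-0.053,-0.136,-0.254],[-0.053,-0.136,-0.254]], "delta_rot": [[0,0,0],[0,0,0],[0,0,0],[0,0,0],[0,0,0],[0,0,0],[0,0,0],[0,0,0]]}}

```text
time_s: 12.25
eef_pos: [0.5708, -0.1297, 0.1794]
orientation: [0.466, 0.829, 0.121, -0.285]
force: [0.0, -0.0, 0.2]
opening: 0.896
finger_force: 0.0
```

Run:
```python
from seq import *
s=state();print(s["time_s"],s["force"].round(1))
w=read_camera("wrist");cv2.imwrite("pics/end.png",w)
g=cv2.cvtColor(w,cv2.COLOR_BGR2HSV)
m=cv2.inRange(g,(18,120,60),(32,255,255))
for c in cv2.findContours(m,cv2.RETR_EXTERNAL,cv2.CHAIN_APPROX_NONE)[0]:
    if cv2.contourArea(c)>40:
        (u,v),wh,a=cv2.minAreaRect(c);print("yellow",w2m(p,ray("wrist",(u,v),.108)).round(),np.round(wh))
m=cv2.inRange(g,(5,100,40),(14,190,255))
# sleeve: dark pixels near its shut place
q=proj("wrist",m2w(p,[(-65,-57,125),(-65,-93,125),(-65,-75,125)])).round(1);print("shut sleeve at",q.tolist())
d=(w.max(2)<60).astype(np.uint8)
x,y=q[2].astype(int);roi=d[y-50:y+50,x-50:x+50]
n,l,st,ce=cv2.connectedComponentsWithStats(roi)
for i in range(1,n):
    if st[i,4]>80:print("dark",st[i].tolist(),(ce[i]+[x-50,y-50]).round())
# brightness profile along the lane x at y=35 across the lip
for X in range(-60,-36,3):print(X,w[tuple(proj("wrist",m2w(p,[(X,0,100)]))[0].round().astype(int)[::-1])].tolist(),end=" ")
print(proj("wrist",m2w(p,[(-46,47,104.5),(-46,-47,104.5)])).round().tolist())
```

```text
12.25 [ 0.  -0.   0.2]
yellow [-107. -190.  108.] [52. 15.]
yellow [ -76. -179.  108.] [ 3. 84.]
yellow [-81.  55. 108.] [21. 31.]
shut sleeve at [[455.5, 136.5], [505.5, 159.4], [480.1, 147.7]]
dark [20, 0, 80, 75, 3567] [492. 128.]
dark [0, 71, 42, 22, 132] [448. 178.]
-60 [211, 235, 240] -57 [212, 235, 240] -54 [210, 233, 240] -51 [209, 233, 240] -48 [210, 233, 239] -45 [93, 107, 113] -42 [68, 77, 81] -39 [163, 187, 180] [[342.0, 79.0], [445.0, 126.0]]
```

Run:
```python
from seq import *
w=cv2.imread("pics/end.png")
# dark/bright along vertical lines crossing the sleeve; predicted edges for several guard angles
for y in(-65,-75,-85):
    for ph in(0,.1,.2):
        a=.137-ph;c=proj("wrist",m2w(p,[(-66*np.cos(a),y,134-66*np.sin(a))]))[0];print(y,ph,c.round(1).tolist(),end=" | ")
    u,v=proj("wrist",m2w(p,[(-65,y,125)]))[0].round().astype(int);print("\n",v-24,[int(x) for x in w[v-24:v+24:2,u].max(1)])
```

```text
-65 0 [466.1, 141.9] | -65 0.1 [469.1, 137.7] | -65 0.2 [472.7, 132.5] | 
 117 [53, 51, 51, 51, 53, 54, 53, 47, 35, 39, 54, 59, 42, 29, 24, 19, 15, 38, 74, 106, 154, 171, 176, 178]
-75 0 [479.8, 148.2] | -75 0.1 [483.3, 144.1] | -75 0.2 [487.3, 139.1] | 
 124 [52, 53, 53, 52, 52, 51, 52, 41, 35, 43, 56, 53, 36, 29, 22, 16, 21, 62, 84, 99, 102, 102, 121, 168]
-85 0 [493.8, 154.6] | -85 0.1 [497.7, 150.7] | -85 0.2 [502.3, 145.8] | 
 130 [55, 55, 57, 69, 77, 77, 75, 55, 35, 41, 52, 53, 38, 29, 24, 20, 14, 39, 56, 57, 61, 73, 78, 79]
```

The sleeve spans rows 138–157 at mid-length, centre about 147.5. The shut guard predicts 148, so it is shut, and the tool is free at 0 N.

```bash
python3 -c "
from plant import *
print(job_done())"
```

```text
the job is handed in; nothing more can be done
None
```

I pushed the ingot under the held-open guard until it met firm resistance (about 27 N), which I take to be the rolls though no camera could see the contact; the guard then shut behind it, and I handed the job in at about 12.3 s with the arm touching nothing.

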